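Make room in the tidy rail and close it up again

TASK

One tin has been left standing out on the worktop in front of the wooden tidy rail. Slide the rail's end board aside by its knob to make room, push the tin over the worktop into the space until it stands in the row against the backboard, then slide the end board back until all four tins are held snugly, with no play. Do it all by pushing with the fingers: lift nothing, keep the tins upright, and leave the other things on the worktop where they are.

Things in the scene. Friction and masses are not known exactly. Their poses are not given: they have to be found in the camera images.
- rail: Wooden tidy rail, fixed, without a floor: backboard 424 mm long (rail y -0.205 to +0.219), 60 high, 16 thick, track on its top 71 mm high. Origin on the worktop below the backboard's front face; x points back through the board (away from the robot), y along it to the left, z up. The row stands on the worktop in front: a tin touching the board has its centre at x = -0.038.
- rail_cheek (a point): Middle of the inner face of the rail's fixed left cheek (rail y = +0.205), 30 mm above the worktop; the cheek is 72 mm deep and 62 mm high
- endboard (a joint): Slide of the end board, m; grows to the right (rail -y) as the space opens; stops at 0 and 0.130; starts at 0.036 to 0.055. Clear length between cheek and end board is 0.220 + value; the end board's inner face is at rail y = -0.015 - value. Stiff by about 1.5 N, stays where it is left. With all four tins pushed tight it reads about 0.081.
- endboard_knob (a point): Knob on the end board (an upright board 12 mm thick, 59 high, standing out 70 mm from the backboard, its carriage on the track 80 high). The knob is an upright peg 18 mm across, 62 to 98 mm above the worktop. The point is on its axis, 82 mm up, at rail x = -0.055, 6 mm right of the end board's inner face; it can be pushed from either side.
- stray_tin: The tin that stands alone on the worktop in front of the rail: plain cylindrical food tin, 75 mm across, 58 mm tall, 0.18 to 0.36 kg; origin at the centre of its underside, z up
- row_tin_1: Middle tin of the three in the rail: the same tin, 75 mm across, 58 mm tall, 0.18 to 0.36 kg; origin at the centre of its underside, z up
- row_tin_2: Tin in the rail nearest to the end board: the same tin, 75 mm across, 58 mm tall, 0.18 to 0.36 kg; origin at the centre of its underside, z up
- row_tin_0: Tin at the cheek end of the row: the same tin, 75 mm across, 58 mm tall, 0.18 to 0.36 kg; origin at the centre of its underside, z up. At the start the gaps in the row are 0 to 17 mm, and up to 35 mm beside the end board: none is wide enough for a tin.
- mug: Bystander: mug, 78 mm across, 116 mm over the handle, 101 mm tall; origin at the centre of its underside
- timer: Bystander: round wind-up kitchen timer, 62 mm across, 50 mm tall; origin at the centre of its underside
- salt: Bystander: small salt shaker, 44 mm across, 90 mm tall; origin at the centre of its underside
- orange_jar: Bystander: clear jar with a broad ribbed screw lid, 62 mm across, 110 mm tall; origin at the centre of its underside
- spice: Bystander: slim spice jar, 41 mm across, 105 mm tall; origin at the centre of its underside
- spoon: Bystander: wooden spoon, 310 x 47 x 14 mm, lying; origin at the centre of its underside, x along the handle
There are look-alikes about, which are no part of the job. Leave any turquoise look-alike of the row_tin_2 alone.

How it is judged:
On the way, in this order (a step that is already met when the one before it is completed fails the run):
1. the end board has been slid aside so that there is room for the tin (value of joint endboard above 0.087 m), for 0.1 s.
2. the stray tin stands in the row, against the backboard (x of stray_tin in the frame of rail between -0.0457 and -0.0317 m and y of stray_tin in the frame of rail between -0.11 and -0.03 m), for 0.2 s.
At the end, for the whole second after the job is handed in: The four tins stand upright on the worktop in one row against the backboard (each within 12 mm of it), the formerly stray tin last, and the end board is closed up on them with no more than about 5 mm of play in the whole row (slide below 0.0865 m); everything is at rest (value of joint endboard below 0.0865 m and x of row_tin_0 in the frame of rail between -0.0497 and -0.0317 m and angle between each of row_tin_0, row_tin_1, row_tin_2, stray_tin's own z axis and vertical below 0.1 rad and height (world z) of each of row_tin_0, row_tin_1, row_tin_2, stray_tin below 0.006 m and linear speed of each of row_tin_0, row_tin_1, row_tin_2, stray_tin below 0.01 m/s and x of row_tin_1 in the frame of rail between -0.0497 and -0.0317 m and x of row_tin_2 in the frame of rail between -0.0497 and -0.0317 m and x of stray_tin in the frame of rail between -0.0497 and -0.0317 m and y of stray_tin in the frame of rail above -0.08 m); the robot touches nothing.
It fails at once if a tin is lifted off the worktop (10 mm) (height (world z) of any of row_tin_0, row_tin_1, row_tin_2, stray_tin above 0.01 m).
It fails at once if a tin is tipped (more than 0.3 rad) (angle between any of row_tin_0, row_tin_1, row_tin_2, stray_tin's own z axis and vertical above 0.3 rad).
It fails at once if a bystander (mug, timer, salt shaker, jar with the broad lid, spice jar, wooden spoon) is moved by more than 25 mm (distance of any of mug, timer, salt, orange_jar, spice, spoon from where it was at the start of the episode above 0.025 m).
It also fails if it takes over 72 s, if anything falls off the work surface, if the arm or the gripper's body presses on something with over 40 N, if the wrist force passes 120 N, or if a joint passes its speed limit or range.

ROBOT

A 7-joint arm with a two-finger parallel gripper is mounted at the origin on a cart in front of the work surface, level with it; the furniture and walls round the work are solid. World frame = base frame: x ahead of the robot, y to its left, z up, the work surface at z = 0. Lengths are in m, angles in rad, forces in N, time in s.
With the tool pointing down it reaches from about 0.35 to 0.9 m from the base axis. Payload 8.1 kg.
Tool frame: the origin (TCP) lies at the very end of the fingers, on their centre line; the grasp point (between the pads) lies grip_point_offset behind it (grip_point_offset is the distance from the TCP to the grasp point, in m); z points along the fingers, y is the direction in which the jaws open and shut (so a half turn about z gives the same grasp; the last joint's range is limited). The gripper opens to 92 mm and grips with 3 to 60 N. Pads are 19 mm wide; open, the fingers measure 130 mm over their backs; the gripper's body (75 mm by 190 mm) begins 47 mm behind the grasp point.
Start: joints at [-1.247, 0.434, 0.025, 1.573, -0.012, 1.134, -0.075], TCP at [0.259, 0.569, 0.227] pointing down, gripper open.
Joint ranges: [-2.62, 2.62], [-0.44, 2.09], [-1.27, 1.32], [0.08, 2.57], [-1.32, 4.46], [0.12, 2], [-2.74, 2.74]. Speed limits (rad/s): [2.22, 2.22, 3.01, 3.01, 3.14, 3.14, 3.14].

INTERFACE

Orientations are given as a rotation vector (axis times angle).
In Python, from cell import * gives the robot as it stands.
- The arm moves only by the tool drive_tool, never from a script. Its argument "increments" is a list of rows, each an object of numbers: "grip": the gripper's target within -1 to 1 (shut at 1, half-way at 0, fully open at -1); "tx", "ty", "tz": the shift along the world's x, y, z normalised to -1 to 1, where 1 is 400 mm; "turn": the turn about the world's z normalised to -1 to 1, where 1 is 60 degrees. In form: [{"grip": .., "tx": .., "ty": .., "tz": .., "turn": ..}, ...]. A call has 1 to 20 rows; each row is the pose to reach, as a shift and turn from the pose measured when the call began; what a row does not reach only later rows make up. A row lasts 1/10 s, in which the tool goes at most 50 mm and 8.59 degrees, less where a joint would pass 70% of its speed; a pose out of reach is approached as far as the arm can. A call with a number of a shift or a turn outside -1 to 1 is refused whole. A call with a gripper value outside its range is refused whole. The fingers move at their own pace and stop on an object; "newtons" is the grip in N (left out, the last holds). Time passes only in rows, so rows that repeat a pose let the fingers close. It gives the time, the measured TCP pose, the force and the opening at its end, in the units of the state.
- observe(): the state, without advancing time (a new reading comes with each control period).
- get_image(name): name is "scene" or "top"; returns the picture (384x512x3 uint8, red, green, blue); there is no depth.
- camera_info(name): a dict with "fx", "fy", "cx", "cy" (pixels), "distortion" ([k1, k2, p1, p2, k3] as OpenCV has them; the pictures are not rectified), "eye" and "rotation" of the camera in the world. Camera axes: x right, y down, z forward; pixel columns grow to the right and rows downward; lengths in m; the calibration is good to about 2 mm. A picture is of the moment at which its call begins. camera_info takes no time and is no camera call.
- sign_off(): hands the job in, once; it reports no verdict.
The state is a dict: "clock": time; "joints": joint angles; "dq": joint speeds; "joint_efforts": joint torques, N m; "position": TCP position; "ee_rot": TCP orientation; "force": force on the tool from outside, world axes, zero at the start; "ft_torque": the same for the moment, N m; "width": opening from 0.0 (shut) to 1.0 (fully open).
Only numpy, scipy, OpenCV 4.12 (cv2) and the standard library are available. Lean on these libraries where they do the work, as an engineer would, in place of code of your own. Each camera call takes 0.05 s, during which the arm holds its last target. There are 200 camera calls.

## Working session

There is one attempt and no reset: what is moved stays moved. The work goes in short steps, Python scripts to look and compute and a tool call to move; the robot and the scene stay as the last step left them, time stands still between calls to the robot, and variables do not carry over. Pictures are saved under pics/ and viewed, about 8 in all and at most 12, crops included, and the job is handed in when it is done.

Besides the shell and the picture viewer there is one more tool, called after ">>>" by a JSON object that holds its "op" and its "data". drive_tool: Moves the arm, as the interface text tells. Its arguments: {"type":"object","properties":{"increments":{"type":"array","items":{"type":"object","properties":{"grip":{"type":"number"},"tx":{"type":"number"},"ty":{"type":"number"},"tz":{"type":"number"},"turn":{"type":"number"}}}},"newtons":{"type":"number"}},"required":["increments"]}

```bash
mkdir -p pics; ls; python3 - <<'E'
from cell import *
import cv2
s=observe();print(s)
for n in("scene","top"):
    cv2.imwrite(f"pics/{n}0.png",cv2.resize(get_image(n)[:,:,::-1],(768,576),interpolation=cv2.INTER_CUBIC));print(n,camera_info(n))
E
```

```text
pics
{'clock': 0.0, 'joints': array([-1.24659945,  0.4351802 ,  0.0249518 ,  1.57406505, -0.01162186,
        1.13397893, -0.07510532]), 'dq': array([-1.63946637e-03, -9.43335467e-05, -2.06501169e-03, -1.44648921e-03,
       -1.37917404e-03, -2.64083227e-03, -6.88913038e-04]), 'joint_efforts': array([-9.25662462e-04, -6.67833567e+01,  9.84437875e-01, -3.14466190e+01,
       -6.06315164e-02,  4.25625255e-02,  1.19020106e-04]), 'position': array([0.2585538 , 0.56847672, 0.22598368]), 'ee_rot': array([-6.65389115e-01, -3.07010370e+00,  2.31157207e-03]), 'force': array([-0.39499783, -0.27678353,  0.10208259]), 'ft_torque': array([-0.00689487, -0.0393619 , -0.01988823]), 'width': 1.0006305834368354}
scene {'fx': 462.3803495337828, 'fy': 462.3803495337828, 'cx': 248.06078278151548, 'cy': 194.79630924180427, 'distortion': array([-0.1100538,  0.       ,  0.       ,  0.       ,  0.       ]), 'eye': array([-0.45418958, -0.63745945,  0.92795673]), 'rotation': array([-2.02136396,  1.00282753, -0.52337032])}
top {'fx': 419.29326841658883, 'fy': 419.29326841658883, 'cx': 251.77385240637153, 'cy': 188.9056945475873, 'distortion': array([-0.14700522,  0.        ,  0.        ,  0.        ,  0.        ]), 'eye': array([0.41820833, 0.02143594, 1.3268606 ]), 'rotation': array([-2.18132104,  2.17981443, -0.09352661])}
```

View pics/top0.png

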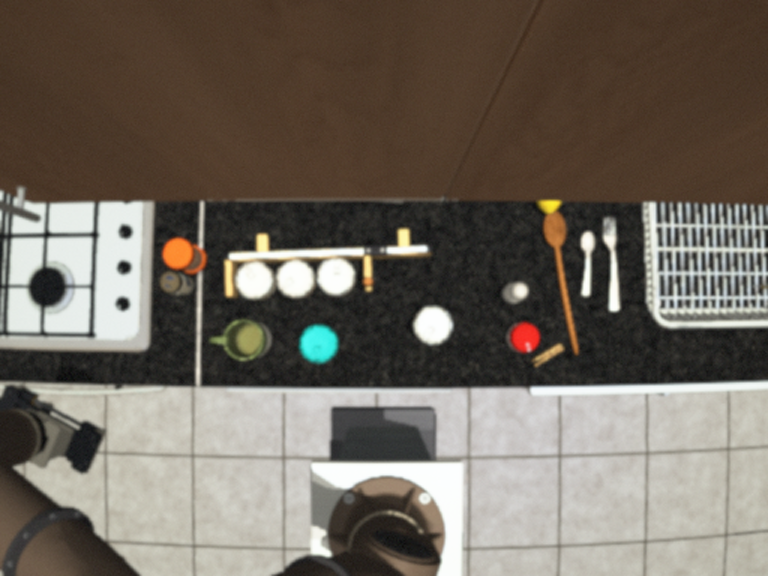

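View pics/scene0.png

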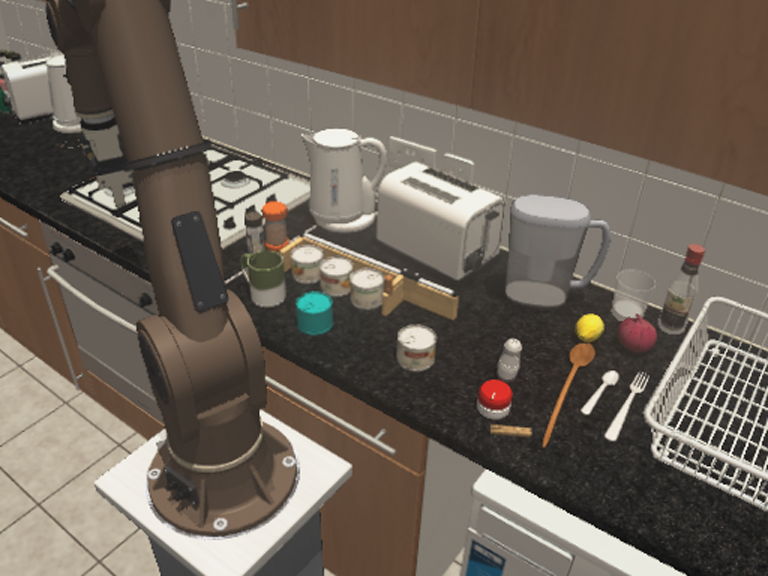

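Top view (768×576 scale): row tins at (254,279), (295,278) and (336,276), end board at about (368,272). Candidates for the stray tin are the white tin at (433,325) and the turquoise look-alike at (318,343), which is to be left alone. The white one matches the description, so I'll check it in a close crop.

```bash
cat > h.py <<'E'
from cell import *
import numpy as np, cv2
from scipy.spatial.transform import Rotation as R
def ray(n,uv):
    c=camera_info(n);K=np.array([[c['fx'],0,c['cx']],[0,c['fy'],c['cy']],[0,0,1]])
    p=cv2.undistortPoints(np.array(uv,float).reshape(-1,1,2),K,c['distortion']).reshape(-1,2)
    return c['eye'],(R.from_rotvec(c['rotation']).as_matrix()@np.c_[p,np.ones(len(p))].T).T
def at(n,uv,z):
    e,d=ray(n,uv);return e+d*((np.asarray(z)-e[2])/d[:,2])[:,None]
def proj(n,P):
    c=camera_info(n);K=np.array([[c['fx'],0,c['cx']],[0,c['fy'],c['cy']],[0,0,1]])
    M=R.from_rotvec(c['rotation']).as_matrix().T
    return cv2.projectPoints(np.array(P,float).reshape(-1,1,3),cv2.Rodrigues(M)[0],-M@c['eye'],K,c['distortion'])[0].reshape(-1,2)
def crop(n,f,x0,y0,w,h,k,marks=()):
    im=get_image(n)[:,:,::-1]
    a=cv2.resize(im[y0:y0+h,x0:x0+w],None,fx=k,fy=k,interpolation=cv2.INTER_CUBIC)
    for m in marks: cv2.circle(a,tuple(int(v) for v in ((m-[x0,y0])*k+k/2)),3,(0,0,255),-1)
    cv2.imwrite(f,a)
E
python3 - <<'E'
from h import *
crop("top","pics/c1.png",144,145,160,105,5)
crop("scene","pics/c2.png",150,140,170,115,4.7)
E
```

```text
(no output)
```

View pics/c1.png

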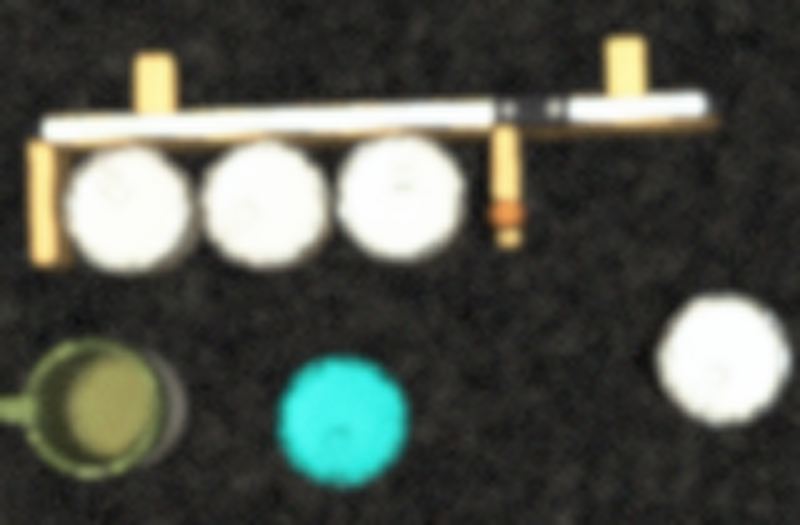

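View pics/c2.png

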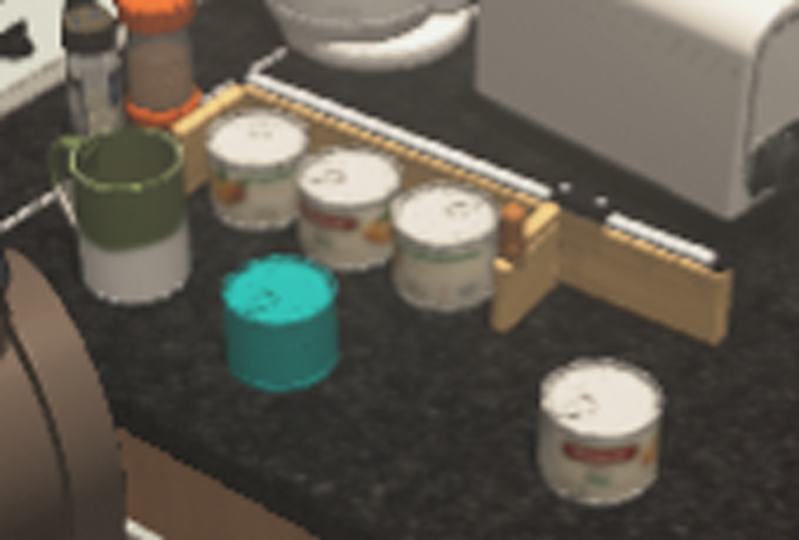

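```bash
python3 - <<'E'
from h import *
f=lambda x,y:((x+.5)/5-.5+144,(y+.5)/5-.5+145)
g=lambda x,y:((x+.5)/4.7-.5+150,(y+.5)/4.7-.5+140)
N=["tin0","tin1","tin2","stray","turq","knob","cheek_in_back","cheek_in_front","eb_front","track L back","track L front","track R back","track R front"]
U=[f(128,209),f(265,205),f(401,198),f(723,359),f(343,421),f(506,214),f(56,142),f(58,266),f(509,247),f(41,118),f(42,139),f(706,92),f(707,114)]
Z=[.058]*5+[.098,.062,.062,.059,.071,.071,.071,.071]
P=at("top",U,Z)
for n,p in zip(N,P): print(n,p.round(4))
print(np.linalg.norm(P[9]-P[11]),np.linalg.norm(P[10]-P[12]))
S=at("scene",[g(257,134),g(349,177),g(444,213),g(601,397),g(281,291),g(513,212)],[.058]*5+[.098]);print(S.round(4))
E
```

```text
tin0 [0.5309 0.2698 0.058 ]
tin1 [0.5334 0.1857 0.058 ]
tin2 [0.5377 0.1027 0.058 ]
stray [ 0.44   -0.0926  0.058 ]
turq [0.4025 0.1371 0.058 ]
knob [0.5246 0.0383 0.098 ]
cheek_in_back [0.5717 0.3144 0.062 ]
cheek_in_front [0.4957 0.3116 0.062 ]
eb_front [0.5078 0.037  0.059 ]
track L back [0.5853 0.3219 0.071 ]
track L front [0.5725 0.321  0.071 ]
track R back [ 0.6011 -0.0822  0.071 ]
track R front [ 0.5877 -0.0827  0.071 ]
0.4044386311594995 0.4040033556409627
[[ 0.5299  0.2745  0.058 ]
 [ 0.5279  0.1859  0.058 ]
 [ 0.534   0.1056  0.058 ]
 [ 0.4355 -0.0922  0.058 ]
 [ 0.3964  0.1364  0.058 ]
 [ 0.5176  0.0359  0.098 ]]
```

```bash
cat >> h.py <<'E'
th=0.0388
xh=np.array([np.cos(th),np.sin(th)]);yh=np.array([-np.sin(th),np.cos(th)])
O=xh*.580+yh*.087
def w(x,y): return O+xh*x+yh*y
def r(p): d=np.asarray(p)[:2]-O; return np.array([d@xh,d@yh])
def st():
    s=observe();M=R.from_rotvec(s['ee_rot']).as_matrix()
    print('t',round(s['clock'],2),'pos',s['position'].round(4),'rail',r(s['position']).round(4),'jaw deg',np.degrees(np.arctan2(M[1,1],M[0,1])).round(2),'F',s['force'].round(1),'w',round(s['width'],3))
    return s
E
python3 - <<'E'
from h import *
s=st()
try: print(grip_point_offset)
except Exception as e: print(e)
import cell; print([n for n in dir(cell) if n[0]!='_'])
p=s['position'][:2]
for n,q in dict(knobL=w(-.055,-.022),knobEnd=w(-.055,-.118)).items(): print(n,q.round(4),'shift/0.4',((q-p)/.4).round(4))
for n,q in dict(stray=(.440,-.0926),tin2=(.5377,.1027),tin1=(.5334,.1857),tin0=(.5309,.2698),knob=(.5246,.0383)).items(): print(n,r(q).round(4))
E
```

```text
t 0.2 pos [0.2586 0.5687 0.2262] rail [-0.2995  0.4712] jaw deg 65.54 F [-0.7  0.2 -0.3] w 0.998
0.0188
['PlanningError', 'camera_info', 'get_image', 'grip_point_offset', 'observe', 'sign_off']
knobL [0.5221 0.0853] shift/0.4 [ 0.6587 -1.2083]
knobEnd [ 0.5258 -0.0106] shift/0.4 [ 0.668  -1.4482]
stray [-0.1439 -0.1966]
tin2 [-0.0387 -0.0052]
tin1 [-0.0398  0.0779]
tin0 [-0.039  0.162]
knob [-0.0543 -0.0691]
```

>>> {"op": "drive_tool", "data": {"increments": [{"tx":0.1,"ty":-0.12,"turn":0.14,"grip":1},{"tx":0.2,"ty":-0.24,"turn":0.28,"grip":1},{"tx":0.3,"ty":-0.36,"turn":0.42,"grip":1},{"tx":0.4,"ty":-0.48,"turn":0.445,"grip":1},{"tx":0.45,"ty":-0.6,"turn":0.445,"grip":1},{"tx":0.5,"ty":-0.72,"turn":0.445,"grip":1},{"tx":0.58,"ty":-0.84,"turn":0.445,"grip":1},{"tx":0.64,"ty":-0.95,"turn":0.445,"grip":1},{"tx":0.66,"ty":-1.0,"turn":0.445,"grip":1},{"tx":0.66,"ty":-1.0,"turn":0.445,"grip":1},{"tx":0.66,"ty":-1.0,"turn":0.445,"grip":1},{"tx":0.66,"ty":-1.0,"turn":0.445,"grip":1},{"tx":0.66,"ty":-1.0,"turn":0.445,"grip":1}]}}

```text
invalid input
```

```bash
python3 - <<'E'
from h import *
s=st(); print(((w(-.055,-.022)-s['position'][:2])/.4).round(4),(.074-s['position'][2])/.4)
E
```

```text
t 0.2 pos [0.2586 0.5687 0.2262] rail [-0.2995  0.4712] jaw deg 65.54 F [-0.7  0.2 -0.3] w 0.998
[ 0.6587 -1.2083] -0.380590696665712
```

>>> {"op": "drive_tool", "data": {"increments": [{"tx":0.1,"ty":-0.12,"tz":0,"turn":0.14,"grip":1},{"tx":0.2,"ty":-0.24,"tz":0,"turn":0.28,"grip":1},{"tx":0.3,"ty":-0.36,"tz":0,"turn":0.42,"grip":1},{"tx":0.4,"ty":-0.48,"tz":0,"turn":0.445,"grip":1},{"tx":0.45,"ty":-0.6,"tz":0,"turn":0.445,"grip":1},{"tx":0.5,"ty":-0.72,"tz":0,"turn":0.445,"grip":1},{"tx":0.58,"ty":-0.84,"tz":0,"turn":0.445,"grip":1},{"tx":0.64,"ty":-0.95,"tz":0,"turn":0.445,"grip":1},{"tx":0.66,"ty":-1.0,"tz":0,"turn":0.445,"grip":1},{"tx":0.66,"ty":-1.0,"tz":0,"turn":0.445,"grip":1},{"tx":0.66,"ty":-1.0,"tz":0,"turn":0.445,"grip":1},{"tx":0.66,"ty":-1.0,"tz":0,"turn":0.445,"grip":1}], "newtons": 20}}

```text
clock: 1.4
position: [0.5227, 0.1681, 0.2261]
ee_rot: [0.058, -3.141, 0.001]
force: [-0.7, 0.7, -1.7]
width: 0.019
```

```bash
python3 - <<'E'
from h import *
s=st(); print(((w(-.055,-.022)-s['position'][:2])/.4).round(4),(.074-s['position'][2])/.4)
E
```

```text
t 1.4 pos [0.5227 0.1681 0.2261] rail [-0.0512  0.0607] jaw deg 92.13 F [-0.7  0.7 -1.7] w 0.019
[-0.0016 -0.2068] -0.3802178783319807
```

>>> {"op": "drive_tool", "data": {"increments": [{"tx":0,"ty":-0.1,"tz":-0.05,"turn":0,"grip":1},{"tx":0,"ty":-0.2,"tz":-0.12,"turn":0,"grip":1},{"tx":0,"ty":-0.207,"tz":-0.22,"turn":0,"grip":1},{"tx":0,"ty":-0.207,"tz":-0.3,"turn":0,"grip":1},{"tx":0,"ty":-0.207,"tz":-0.34,"turn":0,"grip":1},{"tx":0,"ty":-0.207,"tz":-0.38,"turn":0,"grip":1},{"tx":0,"ty":-0.207,"tz":-0.38,"turn":0,"grip":1}]}}

```text
clock: 2.1
position: [0.5208, 0.0868, 0.0722]
ee_rot: [0.062, -3.137, 0.002]
force: [0.1, 0.0, -0.5]
width: 0.007
```

```bash
python3 - <<'E'
from h import *
s=st(); print(((w(-.055,-.118)-s['position'][:2])/.4).round(4))
crop("scene","pics/c3.png",170,140,130,95,6)
E
```

```text
t 2.1 pos [0.5208 0.0868 0.0722] rail [-0.0562 -0.0205] jaw deg 92.28 F [ 0.1  0.  -0.5] w 0.007
[ 0.0125 -0.2435]
```

View pics/c3.png

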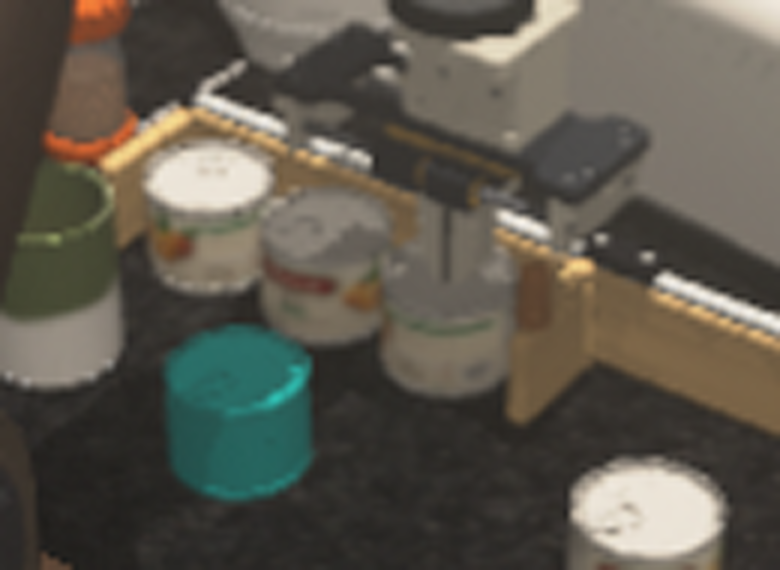

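The closed fingers stand over tin 2, just left of the knob at (533,295) in the crop, and clear of it. Now I'll push right.

>>> {"op": "drive_tool", "data": {"increments": [{"tx":0.001,"ty":-0.02,"tz":0,"turn":0,"grip":1},{"tx":0.002,"ty":-0.04,"tz":0,"turn":0,"grip":1},{"tx":0.003,"ty":-0.06,"tz":0,"turn":0,"grip":1},{"tx":0.004,"ty":-0.08,"tz":0,"turn":0,"grip":1},{"tx":0.005,"ty":-0.1,"tz":0,"turn":0,"grip":1},{"tx":0.006,"ty":-0.12,"tz":0,"turn":0,"grip":1},{"tx":0.007,"ty":-0.14,"tz":0,"turn":0,"grip":1},{"tx":0.008,"ty":-0.16,"tz":0,"turn":0,"grip":1},{"tx":0.009,"ty":-0.18,"tz":0,"turn":0,"grip":1},{"tx":0.01,"ty":-0.2,"tz":0,"turn":0,"grip":1},{"tx":0.01,"ty":-0.21,"tz":0,"turn":0,"grip":1},{"tx":0.01,"ty":-0.22,"tz":0,"turn":0,"grip":1},{"tx":0.01,"ty":-0.22,"tz":0,"turn":0,"grip":1}]}}

```text
clock: 3.45
position: [0.5257, -0.002, 0.0734]
ee_rot: [0.061, -3.139, 0.002]
force: [-0.1, -0.1, 1.0]
width: 0.009
```

```bash
python3 - <<'E'
from h import *
s=st()
crop("top","pics/c4.png",144,145,160,105,5)
E
```

```text
t 3.45 pos [ 0.5257 -0.002   0.0734] rail [-0.0548 -0.1094] jaw deg 92.22 F [-0.1 -0.1  1. ] w 0.009
```

View pics/c4.png

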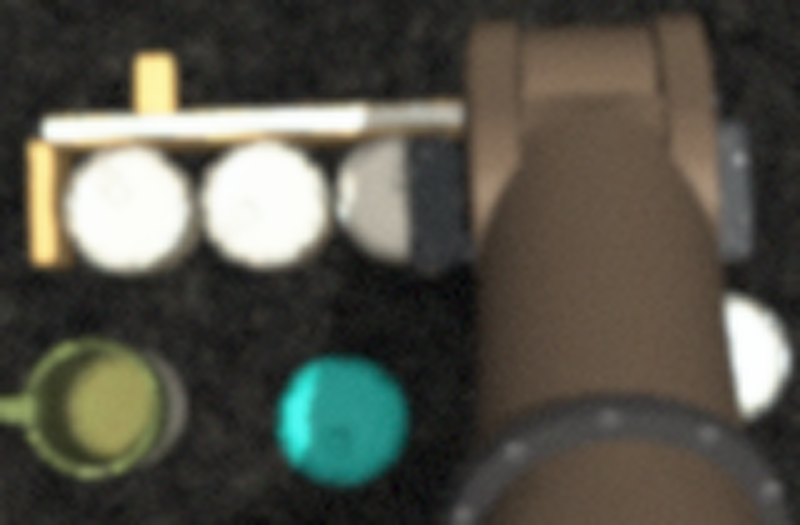

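>>> {"op": "drive_tool", "data": {"increments": [{"tx":0,"ty":0.01,"tz":0.08,"turn":-0.1,"grip":1},{"tx":-0.05,"ty":-0.03,"tz":0.2,"turn":-0.24,"grip":0.2},{"tx":-0.1,"ty":-0.13,"tz":0.25,"turn":-0.38,"grip":0.2},{"tx":-0.16,"ty":-0.23,"tz":0.25,"turn":-0.52,"grip":0.2},{"tx":-0.2,"ty":-0.3,"tz":0.25,"turn":-0.66,"grip":0.2},{"tx":-0.22,"ty":-0.37,"tz":0.25,"turn":-0.8,"grip":0.2},{"tx":-0.22,"ty":-0.39,"tz":0.25,"turn":-0.9,"grip":0.2},{"tx":-0.22,"ty":-0.39,"tz":0.25,"turn":-1.0,"grip":0.2},{"tx":-0.22,"ty":-0.39,"tz":0.25,"turn":-1.0,"grip":0.2}]}}

```text
clock: 4.4
position: [0.4373, -0.1579, 0.1733]
ee_rot: [-1.519, -2.746, -0.0]
force: [0.8, 0.4, -0.1]
width: 0.403
```

```bash
python3 - <<'E'
from h import *
s=st();print(s['joints'].round(2))
print(at("top",[(343,195)],[.09]),at("top",[(350,225)],[.05]))
print((w(-.144,-.255)-s['position'][:2])/.4)
crop("top","pics/c5.png",220,155,150,95,5)
E
```

```text
t 4.4 pos [ 0.4373 -0.1579  0.1733] rail [-0.1491 -0.2617] jaw deg 32.11 F [ 0.8  0.4 -0.1] w 0.403
[-0.11  0.24  0.41  2.04 -0.13  0.89  0.93]
[[ 0.5027878  -0.25405469  0.09      ]] [[ 0.41335416 -0.28344353  0.05      ]]
[0.01215262 0.01726861]
```

View pics/c5.png

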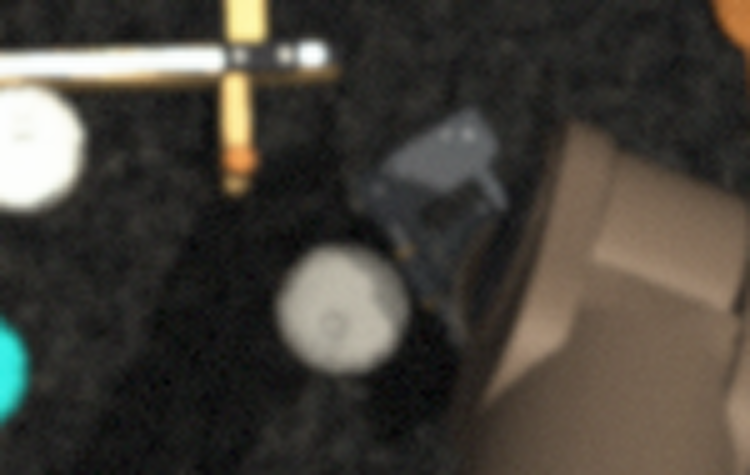

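>>> {"op": "drive_tool", "data": {"increments": [{"tx":0.012,"ty":0,"tz":0,"turn":-0.14,"grip":0.2},{"tx":0.012,"ty":0,"tz":0,"turn":-0.28,"grip":0.2},{"tx":0.012,"ty":0,"tz":-0.05,"turn":-0.42,"grip":0.2},{"tx":0.012,"ty":0,"tz":-0.14,"turn":-0.5,"grip":0.2},{"tx":0.012,"ty":0,"tz":-0.24,"turn":-0.5,"grip":0.2},{"tx":0.012,"ty":0,"tz":-0.32,"turn":-0.5,"grip":0.2},{"tx":0.012,"ty":0,"tz":-0.325,"turn":-0.5,"grip":0.2}]}}

```text
clock: 5.15
position: [0.4398, -0.1563, 0.0403]
ee_rot: [-2.165, -2.265, 0.004]
force: [-1.4, -0.2, -0.4]
width: 0.399
```

```bash
python3 - <<'E'
from h import *
s=st()
f=lambda x,y:((x+.5)/5-.5+220,(y+.5)/5-.5+155)
P=at("top",[f(239,158),f(342,309)],[.098,.058]);print([r(p).round(4) for p in P],'value',-.021-r(P[0])[1])
print((w(-.144,-.091-.0427)-s['position'][:2])/.4)
E
```

```text
t 5.15 pos [ 0.4398 -0.1563  0.0403] rail [-0.1466 -0.2603] jaw deg 2.59 F [-1.4 -0.2 -0.4] w 0.399
[array([-0.0533, -0.1357]), array([-0.1439, -0.196 ])] value 0.11466622492996024
[-0.00575802  0.31640012]
```

>>> {"op": "drive_tool", "data": {"increments": [{"tx":0,"ty":0.02,"tz":0,"turn":0,"grip":0.2},{"tx":0,"ty":0.04,"tz":0,"turn":0,"grip":0.2},{"tx":0,"ty":0.06,"tz":0,"turn":0,"grip":0.2},{"tx":0,"ty":0.08,"tz":0,"turn":0,"grip":0.2},{"tx":0,"ty":0.1,"tz":0,"turn":0,"grip":0.2},{"tx":0,"ty":0.12,"tz":0,"turn":0,"grip":0.2},{"tx":0,"ty":0.14,"tz":0,"turn":0,"grip":0.2},{"tx":-0.002,"ty":0.16,"tz":0,"turn":0,"grip":0.2},{"tx":-0.002,"ty":0.18,"tz":0,"turn":0,"grip":0.2},{"tx":-0.002,"ty":0.2,"tz":0,"turn":0,"grip":0.2},{"tx":-0.004,"ty":0.22,"tz":0,"turn":0,"grip":0.2},{"tx":-0.004,"ty":0.24,"tz":0,"turn":0,"grip":0.2},{"tx":-0.004,"ty":0.26,"tz":0,"turn":0,"grip":0.2},{"tx":-0.006,"ty":0.28,"tz":0,"turn":0,"grip":0.2},{"tx":-0.006,"ty":0.295,"tz":0,"turn":0,"grip":0.2},{"tx":-0.006,"ty":0.308,"tz":0,"turn":0,"grip":0.2},{"tx":-0.006,"ty":0.318,"tz":0,"turn":0,"grip":0.2},{"tx":-0.006,"ty":0.325,"tz":0,"turn":0,"grip":0.2},{"tx":-0.006,"ty":0.329,"tz":0,"turn":0,"grip":0.2},{"tx":-0.006,"ty":0.329,"tz":0,"turn":0,"grip":0.2}]}}

```text
clock: 7.15
position: [0.4373, -0.0244, 0.0403]
ee_rot: [-2.164, -2.265, 0.004]
force: [-0.0, -1.4, 0.2]
width: 0.404
```

>>> {"op": "drive_tool", "data": {"increments": [{"tx":0,"ty":-0.03,"tz":0,"turn":0,"grip":0.2},{"tx":0,"ty":-0.06,"tz":0.08,"turn":0.0,"grip":0.2},{"tx":-0.02,"ty":-0.1,"tz":0.18,"turn":0.14,"grip":0.2},{"tx":-0.05,"ty":-0.1,"tz":0.25,"turn":0.28,"grip":0.2},{"tx":-0.1,"ty":-0.1,"tz":0.25,"turn":0.42,"grip":0.2},{"tx":-0.1,"ty":-0.1,"tz":0.25,"turn":0.56,"grip":0.2},{"tx":-0.1,"ty":-0.1,"tz":0.25,"turn":0.7,"grip":0.2},{"tx":-0.1,"ty":-0.1,"tz":0.25,"turn":0.84,"grip":0.2},{"tx":-0.1,"ty":-0.1,"tz":0.25,"turn":1.0,"grip":0.2},{"tx":-0.1,"ty":-0.1,"tz":0.25,"turn":1.0,"grip":0.2}]}}

```text
clock: 8.15
position: [0.397, -0.0652, 0.1402]
ee_rot: [-0.739, -3.047, 0.01]
force: [-0.3, -0.2, 0.1]
width: 0.4
```

```bash
python3 - <<'E'
from h import *
s=st();print(s['joints'].round(2))
crop("top","pics/c6.png",144,145,160,105,5); crop("scene","pics/c6s.png",150,140,170,115,4.7)
E
```

```text
t 8.15 pos [ 0.397  -0.0652  0.1402] rail [-0.1858 -0.1676] jaw deg 62.72 F [-0.3 -0.2  0.1] w 0.4
[-0.26  0.19  0.33  2.21 -0.08  0.77  1.22]
```

View pics/c6.png

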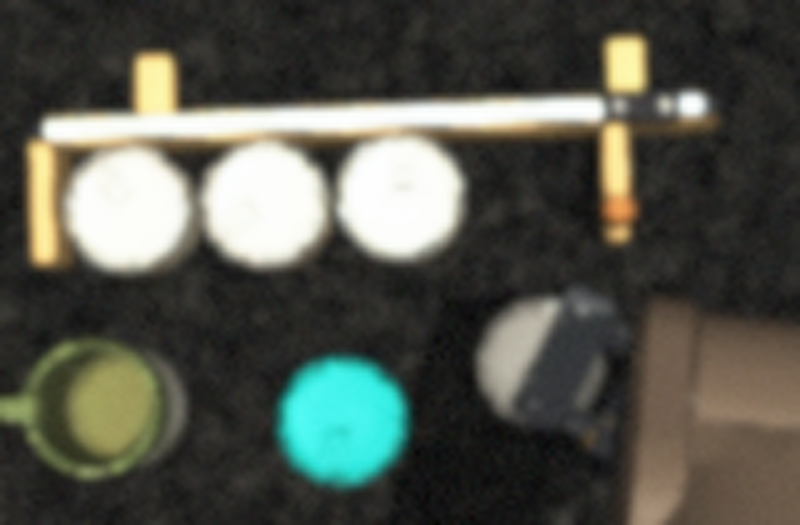

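```bash
python3 - <<'E'
from h import *
s=st()
f=lambda x,y:((x+.5)/5-.5+144,(y+.5)/5-.5+145)
P=at("top",[f(542,362),f(401,198),f(619,209),f(464,198),f(601,240)],[.058,.058,.098,.058,.059]);print([r(p).round(4) for p in P])
for x in(-.203,-.0807): print(((w(x,-.087)-s['position'][:2])/.4).round(4))
E
```

```text
t 8.25 pos [ 0.3971 -0.065   0.1402] rail [-0.1857 -0.1674] jaw deg 62.36 F [1.4 0.6 0.1] w 0.401
[array([-0.1414, -0.0871]), array([-0.0387, -0.0052]), array([-0.0539, -0.1356]), array([-0.0402, -0.0435]), array([-0.069 , -0.1257])]
[-0.0509  0.1991]
[0.2546 0.211 ]
```

>>> {"op": "drive_tool", "data": {"increments": [{"tx":-0.05,"ty":0.06,"tz":0,"turn":0.14,"grip":0.2},{"tx":-0.051,"ty":0.14,"tz":0,"turn":0.28,"grip":0.2},{"tx":-0.051,"ty":0.199,"tz":0,"turn":0.42,"grip":0.2},{"tx":-0.051,"ty":0.199,"tz":-0.05,"turn":0.495,"grip":0.2},{"tx":-0.051,"ty":0.199,"tz":-0.14,"turn":0.495,"grip":0.2},{"tx":-0.051,"ty":0.199,"tz":-0.22,"turn":0.495,"grip":0.2},{"tx":-0.051,"ty":0.199,"tz":-0.245,"turn":0.495,"grip":0.2},{"tx":-0.051,"ty":0.199,"tz":-0.245,"turn":0.495,"grip":0.2}]}}

```text
clock: 9.05
position: [0.3755, 0.0141, 0.0409]
ee_rot: [0.051, -3.133, 0.014]
force: [0.5, -0.2, 0.4]
width: 0.402
```

```bash
python3 - <<'E'
from h import *
s=st()
for x in(-.15,-.1,-.0807): print(((w(x,-.0865)-s['position'][:2])/.4).round(4))
E
```

```text
t 9.05 pos [0.3755 0.0141 0.0409] rail [-0.2042 -0.0875] jaw deg 91.86 F [ 0.5 -0.2  0.4] w 0.402
[0.1354 0.0077]
[0.2603 0.0126]
[0.3085 0.0144]
```

>>> {"op": "drive_tool", "data": {"increments": [{"tx":0.02,"ty":0.002,"tz":0.005,"turn":0.005,"grip":0.2},{"tx":0.04,"ty":0.003,"tz":0.005,"turn":0.005,"grip":0.2},{"tx":0.06,"ty":0.004,"tz":0.005,"turn":0.005,"grip":0.2},{"tx":0.08,"ty":0.005,"tz":0.005,"turn":0.005,"grip":0.2},{"tx":0.1,"ty":0.006,"tz":0.005,"turn":0.005,"grip":0.2},{"tx":0.12,"ty":0.007,"tz":0.005,"turn":0.005,"grip":0.2},{"tx":0.14,"ty":0.008,"tz":0.005,"turn":0.005,"grip":0.2},{"tx":0.16,"ty":0.009,"tz":0.005,"turn":0.005,"grip":0.2},{"tx":0.18,"ty":0.01,"tz":0.005,"turn":0.005,"grip":0.2},{"tx":0.2,"ty":0.011,"tz":0.005,"turn":0.005,"grip":0.2},{"tx":0.215,"ty":0.011,"tz":0.005,"turn":0.005,"grip":0.2},{"tx":0.23,"ty":0.012,"tz":0.005,"turn":0.005,"grip":0.2},{"tx":0.245,"ty":0.012,"tz":0.005,"turn":0.005,"grip":0.2},{"tx":0.26,"ty":0.013,"tz":0.005,"turn":0.005,"grip":0.2},{"tx":0.27,"ty":0.013,"tz":0.005,"turn":0.005,"grip":0.2},{"tx":0.28,"ty":0.014,"tz":0.005,"turn":0.005,"grip":0.2},{"tx":0.287,"ty":0.014,"tz":0.005,"turn":0.005,"grip":0.2},{"tx":0.293,"ty":0.014,"tz":0.005,"turn":0.005,"grip":0.2},{"tx":0.293,"ty":0.014,"tz":0.005,"turn":0.005,"grip":0.2}]}}

```text
clock: 10.95
position: [0.4932, 0.0197, 0.0429]
ee_rot: [0.059, -3.133, 0.014]
force: [-0.8, 0.2, 0.5]
width: 0.4
```

```bash
python3 - <<'E'
from h import *
s=st()
crop("scene","pics/c7.png",170,140,130,95,6)
E
```

```text
t 10.95 pos [0.4932 0.0197 0.0429] rail [-0.0864 -0.0864] jaw deg 92.15 F [-0.8  0.2  0.5] w 0.4
```

View pics/c7.png

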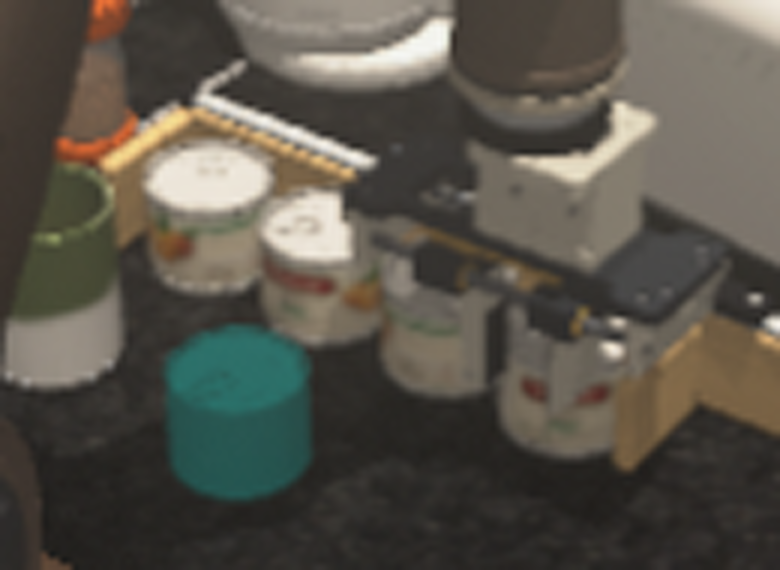

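The tin is in the slot at crop (560,390), with the cradle fingers behind it. Now I'll press gently onto the backboard.

>>> {"op": "drive_tool", "data": {"increments": [{"tx":0.004,"ty":0,"tz":0,"turn":0,"grip":0.2},{"tx":0.008,"ty":0,"tz":0,"turn":0,"grip":0.2},{"tx":0.011,"ty":0,"tz":0,"turn":0,"grip":0.2},{"tx":0.014,"ty":0,"tz":0,"turn":0,"grip":0.2},{"tx":0.014,"ty":0,"tz":0,"turn":0,"grip":0.2},{"tx":0.014,"ty":0,"tz":0,"turn":0,"grip":0.2}]}}

```text
clock: 11.6
position: [0.499, 0.0197, 0.043]
ee_rot: [0.059, -3.134, 0.014]
force: [-1.3, 0.3, 0.1]
width: 0.402
```

>>> {"op": "drive_tool", "data": {"increments": [{"tx":0.0025,"ty":0,"tz":0,"turn":0,"grip":0.2},{"tx":0.005,"ty":0,"tz":0,"turn":0,"grip":0.2},{"tx":0.005,"ty":0,"tz":0,"turn":0,"grip":0.2}]}}

```text
clock: 11.9
position: [0.4998, 0.0197, 0.0428]
ee_rot: [0.059, -3.132, 0.014]
force: [-4.9, -0.2, 3.4]
width: 0.403
```

>>> {"op": "drive_tool", "data": {"increments": [{"tx":0.0025,"ty":0,"tz":0,"turn":0,"grip":0.2},{"tx":0.005,"ty":0,"tz":0,"turn":0,"grip":0.2},{"tx":0.005,"ty":0,"tz":0,"turn":0,"grip":0.2}]}}

```text
clock: 12.2
position: [0.4999, 0.0197, 0.0425]
ee_rot: [0.059, -3.128, 0.014]
force: [-8.5, -0.2, 6.3]
width: 0.396
```

>>> {"op": "drive_tool", "data": {"increments": [{"tx":-0.03,"ty":0,"tz":0,"turn":0,"grip":0.2},{"tx":-0.09,"ty":0,"tz":0.03,"turn":0,"grip":0.2},{"tx":-0.15,"ty":-0.03,"tz":0.15,"turn":0,"grip":0.5},{"tx":-0.15,"ty":-0.15,"tz":0.25,"turn":0,"grip":1},{"tx":-0.05,"ty":-0.25,"tz":0.32,"turn":0,"grip":1},{"tx":0.05,"ty":-0.25,"tz":0.35,"turn":0,"grip":1},{"tx":0.07,"ty":-0.25,"tz":0.35,"turn":0,"grip":1},{"tx":0.07,"ty":-0.25,"tz":0.35,"turn":0,"grip":1}]}}

```text
clock: 13.0
position: [0.5317, -0.0814, 0.1839]
ee_rot: [0.057, -3.133, 0.015]
force: [0.4, 0.9, -0.5]
width: 0.003
```

```bash
python3 - <<'E'
from h import *
s=st()
crop("top","pics/c8.png",144,145,160,105,5)
print(((w(-.056,-.184)-s['position'][:2])/.4).round(4))
E
```

```text
t 13.0 pos [ 0.5317 -0.0814  0.1839] rail [-0.0518 -0.189 ] jaw deg 92.09 F [ 0.4  0.9 -0.5] w 0.003
[-0.0109  0.0121]
```

View pics/c8.png

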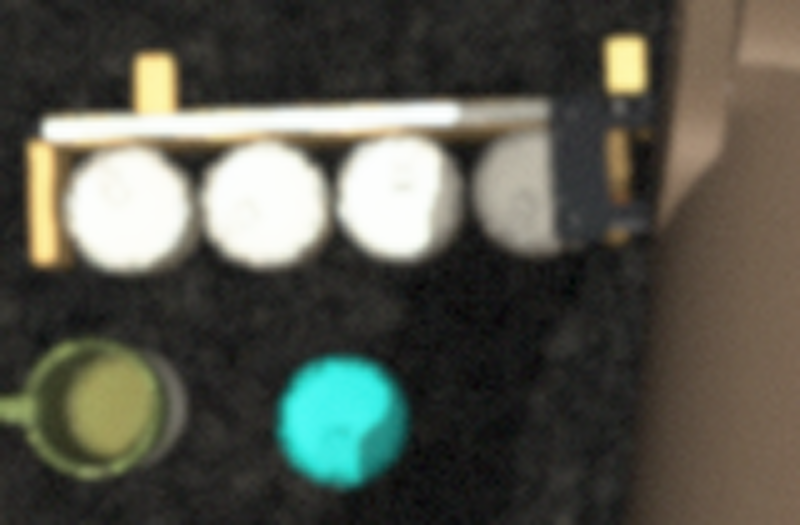

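The fourth tin stands in line with the row, its left edge at (475,195). Next I'll descend right of the knob and push left.

>>> {"op": "drive_tool", "data": {"increments": [{"tx":-0.01,"ty":0,"tz":-0.08,"turn":0,"grip":1},{"tx":-0.01,"ty":0,"tz":-0.18,"turn":0,"grip":1},{"tx":-0.01,"ty":0,"tz":-0.26,"turn":0,"grip":1},{"tx":-0.01,"ty":0,"tz":-0.278,"turn":0,"grip":1},{"tx":-0.01,"ty":0.005,"tz":-0.278,"turn":0,"grip":1},{"tx":-0.01,"ty":0.015,"tz":-0.278,"turn":0,"grip":1},{"tx":-0.01,"ty":0.025,"tz":-0.278,"turn":0,"grip":1},{"tx":-0.01,"ty":0.035,"tz":-0.278,"turn":0,"grip":1},{"tx":-0.011,"ty":0.045,"tz":-0.278,"turn":0,"grip":1},{"tx":-0.011,"ty":0.055,"tz":-0.278,"turn":0,"grip":1},{"tx":-0.012,"ty":0.065,"tz":-0.278,"turn":0,"grip":1},{"tx":-0.012,"ty":0.075,"tz":-0.278,"turn":0,"grip":1},{"tx":-0.013,"ty":0.085,"tz":-0.278,"turn":0,"grip":1},{"tx":-0.013,"ty":0.095,"tz":-0.278,"turn":0,"grip":1},{"tx":-0.014,"ty":0.1,"tz":-0.278,"turn":0,"grip":1},{"tx":-0.014,"ty":0.105,"tz":-0.278,"turn":0,"grip":1},{"tx":-0.014,"ty":0.105,"tz":-0.278,"turn":0,"grip":1}]}}

```text
clock: 14.75
position: [0.524, -0.0388, 0.0717]
ee_rot: [0.058, -3.131, 0.015]
force: [2.2, -3.0, 2.2]
width: 0.009
```

```bash
python3 - <<'E'
from h import *
s=st()
E
```

```text
t 14.75 pos [ 0.524  -0.0388  0.0717] rail [-0.0579 -0.1461] jaw deg 92.12 F [ 2.2 -3.   2.2] w 0.009
```

>>> {"op": "drive_tool", "data": {"increments": [{"tx":0,"ty":0.005,"tz":0,"turn":0,"grip":1},{"tx":0,"ty":0.01,"tz":0,"turn":0,"grip":1},{"tx":0,"ty":0.015,"tz":0,"turn":0,"grip":1},{"tx":0,"ty":0.02,"tz":0,"turn":0,"grip":1},{"tx":-0.001,"ty":0.025,"tz":0,"turn":0,"grip":1},{"tx":-0.001,"ty":0.03,"tz":0,"turn":0,"grip":1},{"tx":-0.001,"ty":0.03,"tz":0,"turn":0,"grip":1}]}}

```text
clock: 15.45
position: [0.5236, -0.0267, 0.0717]
ee_rot: [0.058, -3.131, 0.015]
force: [1.7, -4.1, 1.7]
width: 0.007
```

>>> {"op": "drive_tool", "data": {"increments": [{"tx":0,"ty":0.004,"tz":0,"turn":0,"grip":1},{"tx":0,"ty":0.008,"tz":0,"turn":0,"grip":1},{"tx":0,"ty":0.008,"tz":0,"turn":0,"grip":1}]}}

```text
clock: 15.75
position: [0.5235, -0.0237, 0.0717]
ee_rot: [0.058, -3.13, 0.016]
force: [0.5, -5.4, 3.9]
width: 0.003
```

>>> {"op": "drive_tool", "data": {"increments": [{"tx":0,"ty":0.004,"tz":0,"turn":0,"grip":1},{"tx":0,"ty":0.008,"tz":0,"turn":0,"grip":1},{"tx":0,"ty":0.008,"tz":0,"turn":0,"grip":1}]}}

```text
clock: 16.05
position: [0.5234, -0.0209, 0.0717]
ee_rot: [0.057, -3.13, 0.017]
force: [0.5, -6.3, 2.4]
width: 0.003
```

>>> {"op": "drive_tool", "data": {"increments": [{"tx":0,"ty":0.004,"tz":0,"turn":0,"grip":1},{"tx":0,"ty":0.008,"tz":0,"turn":0,"grip":1},{"tx":0,"ty":0.008,"tz":0,"turn":0,"grip":1}]}}

```text
clock: 16.35
position: [0.5233, -0.0182, 0.0718]
ee_rot: [0.057, -3.13, 0.018]
force: [0.0, -5.6, 3.0]
width: 0.008
```

>>> {"op": "drive_tool", "data": {"increments": [{"tx":0,"ty":0.004,"tz":0,"turn":0,"grip":1},{"tx":0,"ty":0.008,"tz":0,"turn":0,"grip":1},{"tx":0,"ty":0.008,"tz":0,"turn":0,"grip":1}]}}

```text
clock: 16.65
position: [0.5232, -0.0173, 0.0718]
ee_rot: [0.053, -3.13, 0.021]
force: [1.7, -12.5, 2.1]
width: 0.007
```

>>> {"op": "drive_tool", "data": {"increments": [{"tx":0,"ty":0.004,"tz":0,"turn":0,"grip":1},{"tx":0,"ty":0.008,"tz":0,"turn":0,"grip":1},{"tx":0,"ty":0.008,"tz":0,"turn":0,"grip":1}]}}

```text
clock: 16.95
position: [0.5232, -0.0173, 0.0719]
ee_rot: [0.049, -3.13, 0.027]
force: [1.3, -14.2, 1.8]
width: 0.007
```

```bash
python3 - <<'E'
from h import *
s=st()
crop("scene","pics/c9.png",170,140,130,95,6)
E
```

```text
t 16.95 pos [ 0.5232 -0.0173  0.0719] rail [-0.0579 -0.1246] jaw deg 91.81 F [  1.3 -14.2   1.8] w 0.007
```

View pics/c9.png

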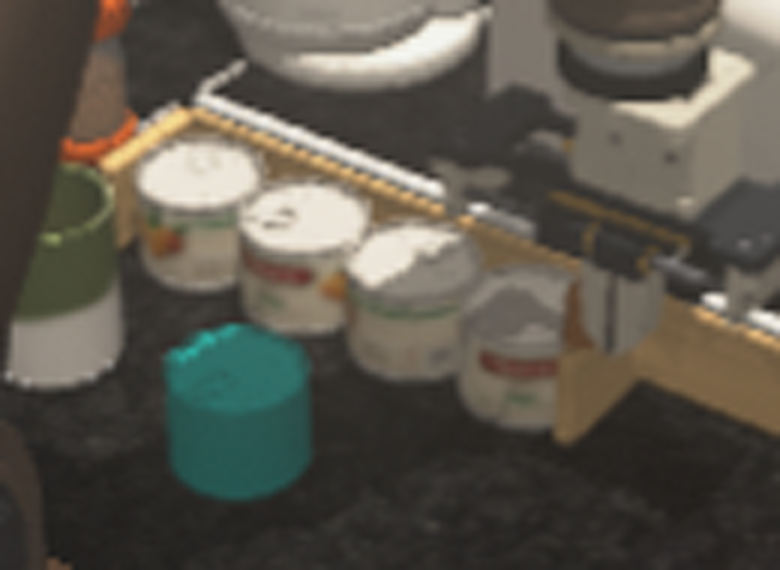

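Stalled at about 14 N with the row tight. I'll back off, raise the arm clear and check the result.

>>> {"op": "drive_tool", "data": {"increments": [{"tx":0,"ty":-0.03,"tz":0,"turn":0,"grip":1},{"tx":0,"ty":-0.06,"tz":0.05,"turn":0,"grip":1},{"tx":0,"ty":-0.1,"tz":0.15,"turn":0,"grip":1},{"tx":0,"ty":-0.2,"tz":0.25,"turn":0,"grip":1},{"tx":0,"ty":-0.3,"tz":0.35,"turn":0,"grip":1},{"tx":0,"ty":-0.4,"tz":0.4,"turn":0,"grip":1},{"tx":0,"ty":-0.45,"tz":0.4,"turn":0,"grip":1},{"tx":0,"ty":-0.45,"tz":0.4,"turn":0,"grip":1}]}}

```text
clock: 17.8
position: [0.5226, -0.2015, 0.233]
ee_rot: [0.041, -3.132, 0.028]
force: [-0.4, -0.6, 0.2]
width: 0.006
```

```bash
python3 - <<'E'
from h import *
s=st()
crop("top","pics/c10.png",144,145,160,105,5)
E
```

```text
t 17.8 pos [ 0.5226 -0.2015  0.233 ] rail [-0.0656 -0.3086] jaw deg 91.51 F [-0.4 -0.6  0.2] w 0.006
```

View pics/c10.png

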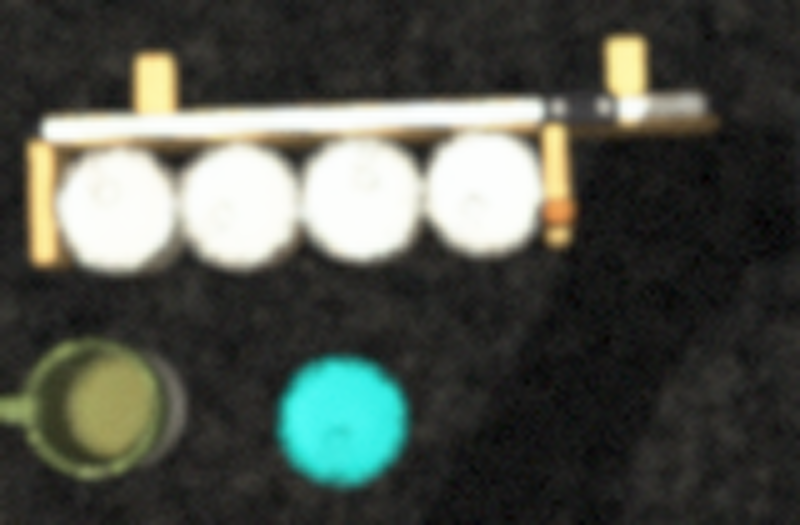

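```bash
python3 - <<'E'
from h import *
f=lambda x,y:((x+.5)/5-.5+144,(y+.5)/5-.5+145)
P=at("top",[f(117,209),f(239,206),f(362,200),f(484,195),f(560,212)],[.058]*4+[.098]);Q=[r(p).round(4) for p in P];print(Q,'value',-.021-Q[4][1])
st();print(sign_off())
E
```

```text
[array([-0.0388,  0.1688]), array([-0.0398,  0.0938]), array([-0.039 ,  0.0186]), array([-0.0388, -0.0557]), array([-0.0544, -0.1009])] value 0.0799
t 17.85 pos [ 0.5226 -0.1985  0.2319] rail [-0.0655 -0.3056] jaw deg 91.65 F [-0.7  0.8 -0.2] w 0.009
the job is handed in; nothing more can be done
None
```

The job is done and handed in at about 18 s on the robot's clock; `sign_off()` gave no verdict.

I pushed the end board right by its knob to about 0.115 m. I then slid the stray white tin left and back against the backboard. Finally I pushed the end board left until it stalled at about 14 N.

Last checks, measured in the final top image:
- **Row:** all four tins stand upright, with centres at rail x between -0.0388 and -0.0398 m, so all are within a couple of mm of the backboard.
- **Spacing:** the tins are about 75 mm apart, so they touch. The formerly stray tin is last, at rail y -0.056 m.
- **End board:** the slide reads about 0.080 m, against 0.081 expected when tight. The 1 mm difference is within calibration error.
- **Robot:** the arm is clear and touching nothing.
- **Other things:** the mug and the turquoise tin are where they were. I did not re-measure the timer, salt shaker, jars or spoon. The planned paths stayed clear of the timer and salt shaker, the two nearest.

One disagreement: in the start images, the two cameras differed by up to about 7 mm in x. I used the top camera, and the force rise when the tin met the backboard agreed with it to about 1 mm.

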